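# Switch off the grow-light bank under its rain cover

### The job

Raise the clear cover of the grey switch box until its stay locks and holds it up by itself, sweep the whole row of flip levers over to off with a fingertip (off is lying over to the robot's right), then press the stay's release key beside the box so that the cover comes down fully shut. Leave the pots, fork, tamper, seed caddy and can where they are.

Things in the scene. Friction and masses are not known exactly. Their poses are not given: they have to be found in the camera images.
- swbox: Grey switch box fixed on the steel plank (plank top 30 above the table): 120 (x) x 280 (y) x 88 high, 6 mm walls, open on top under its clear cover. Origin: centre of its underside; -x is its front, facing the robot, z up. Inside, a flat white deck (106 x 264) lies 24 to 54 above the origin, differently each time and not reported: feel for it. On it stands one row of five flip levers along y, at x=-5.
- landing (a point): A point of the box at rim height (88 above its underside), x=-5, y=+105, straight above the bare stretch of deck before the first lever (bare from y=+80 to +132): the place to feel for the deck with a fingertip.
- row_end (a point): A point of the box at rim height, x=-5, y=-112: a fingertip drawn straight from below the landing point to below this one, its end 25 to 30 above the deck, flips every lever and passes over it. Lower, it jams on the levers lying down; higher, it misses. The end wall's inner face is 22 further on.
- cover (a joint): The clear cover, flat, 4 thick, hinged on the box's rear top edge (line x=60, z=90 in the box frame): 0 = shut, grows as its front rises (rad), stop 1.55. About 0.25 kg; a weak spring closes it. Raised past about 1.37 the stay clicks in, felt as a few N more at the tab; let go, it rests locked at about 1.35. Unlocked, it comes down by itself in about 1 s.
- tab (a point): Centre of the cover's lifting tab, a grey upright fin in the middle of the cover near its front edge: 30 long (x) x 10 thick (y) x 36 high, its foot 18 below this point on the cover's upper face. 108 from the hinge line, 0.205 rad above the cover's plane as seen from the hinge. It moves with the cover; its z is normal to the cover. Pinched across y, it can turn between the finger pads as the cover swings up.
- release_top (a point): Top centre of the stay's release key, a flat 26 x 26 grey key 135 above the box's underside, on a housing outside the box's -y wall (box x 16 to 48, y -158 to -206, 108 high). Press it straight down 11 mm (3 N at first, 6 N at its bottom stop), hold until the cover begins to fall, then let go; it springs back. The raised cover stands 60 to the +y side of it, up to 240 above the box's underside.
- toggle0 (a joint): Flip lever 0, pivot at y=55 in the box frame, 16 wide (x), 8 thick: -0.3 = on (standing, top 33 above the deck, tip 15 towards +y of the pivot), 0.8 = off (lying over to -y, top 24 above the deck, tip 30 from the pivot). Heavy steel, hinged freely: past upright it falls over to the other end by itself; a light push (under 1 N) moves it.
- toggle1 (a joint): Flip lever 1, pivot at y=20 in the box frame, 16 wide (x), 8 thick: -0.3 = on (standing, top 33 above the deck, tip 15 towards +y of the pivot), 0.8 = off (lying over to -y, top 24 above the deck, tip 30 from the pivot). Heavy steel, hinged freely: past upright it falls over to the other end by itself; a light push (under 1 N) moves it.
- toggle2 (a joint): Flip lever 2, pivot at y=-15 in the box frame, 16 wide (x), 8 thick: -0.3 = on (standing, top 33 above the deck, tip 15 towards +y of the pivot), 0.8 = off (lying over to -y, top 24 above the deck, tip 30 from the pivot). Heavy steel, hinged freely: past upright it falls over to the other end by itself; a light push (under 1 N) moves it.
- toggle3 (a joint): Flip lever 3, pivot at y=-50 in the box frame, 16 wide (x), 8 thick: -0.3 = on (standing, top 33 above the deck, tip 15 towards +y of the pivot), 0.8 = off (lying over to -y, top 24 above the deck, tip 30 from the pivot). Heavy steel, hinged freely: past upright it falls over to the other end by itself; a light push (under 1 N) moves it.
- toggle4 (a joint): Flip lever 4, pivot at y=-85 in the box frame, 16 wide (x), 8 thick: -0.3 = on (standing, top 33 above the deck, tip 15 towards +y of the pivot), 0.8 = off (lying over to -y, top 24 above the deck, tip 30 from the pivot). Heavy steel, hinged freely: past upright it falls over to the other end by itself; a light push (under 1 N) moves it.
- pot0: Bystander: white ceramic flower pot, rim radius 48, 85 high; origin at the centre of its underside.
- pot1: Bystander: white ceramic flower pot, rim radius 52, 95 high; origin at the centre of its underside.
- pot2: Bystander: white ceramic flower pot, rim radius 45, 80 high; origin at the centre of its underside.
- fork: Bystander: plastic hand fork lying flat on the table; 297 long, 78 wide at the tines, 26 high; x runs from handle to tines; origin on its underside, 134 from the tips of the tines.
- tamper: Bystander: wooden tamper standing on its 90 x 60 foot, 122 high; origin at the centre of its underside.
- caddy: Bystander: plastic seed caddy with a clear lid, 100 x 150 x 64; origin at the centre of its underside.
- can: Bystander: plain metal can, radius 37, 110 high; origin at the centre of its underside.

How it is judged (in metres and radians):
On the way, in this order (a step that is already met when the one before it is completed fails the run):
1. the cover is up, held by its stay alone, untouched (value of joint cover above 1.25 rad and contact force between each of the arm, the fingers and swbox below 0.3 N), for 0.3 s.
2. all five levers are off while the cover is still up (value of joint each of toggle0, toggle1, toggle2, toggle3, toggle4 above 0.7 rad and value of joint cover above 1.25 rad), for 0.2 s.
At the end, for the whole second after the job is handed in: All five levers off (beyond 0.7 rad) and the cover fully shut (below 0.05 rad), the bystanders within 30 mm of where they stood (value of joint each of toggle0, toggle1, toggle2, toggle3, toggle4 above 0.7 rad and value of joint cover below 0.05 rad and distance of each of pot0, pot1, pot2, fork, tamper, caddy, can from where it was at the start of the episode below 0.03 m); the robot touches nothing.
It fails at once if a bystander is shoved more than 40 mm or tipped (distance of any of pot0, pot1, pot2, fork, tamper, caddy, can from where it was at the start of the episode above 0.04 m or angle between any of pot0, pot1, pot2, fork, tamper, caddy, can's own z axis and vertical above 0.4 rad).
It also fails if it takes over 64 s, if anything falls off the work surface, if the arm or the gripper's body presses on something with over 40 N, if the wrist force passes 120 N, or if a joint passes its speed limit or range.

### The arm

A 7-joint arm with a two-finger parallel gripper is mounted at the origin on the work surface. World frame = base frame: x ahead of the robot, y to its left, z up, the work surface at z = 0. Lengths are in mm, angles in rad, forces in N, time in s.
With the tool pointing down it reaches from about 400 to 875 mm from the base axis. Payload 4.4 kg.
Tool frame: the origin (TCP) lies midway between the tips of the shut fingers; the grasp point (between the pads) lies 19 mm behind it (ctrl.pinch_z is the distance from the TCP to the grasp point, in mm); z points along the fingers, y is the line along which they close (so a half turn about z gives the same grasp; the last joint's range is limited). The gripper opens to 85 mm and grips with 20 to 120 N. Pads are 22 mm wide; open, the fingers measure 114 mm over their backs; the gripper's body (76 mm by 85 mm) begins 54 mm behind the grasp point. The pads swing forward as they close: fully open they stand 13 mm farther back than shut.
Start: joints at [-1.242, 0.628, 0.038, 1.517, -0.027, 0.996, -0.02], TCP at [249.983, 600.022, 231.313] pointing down, gripper open.
Joint ranges: [-3.06, 3.06], [-0.37, 2.12], [-1.25, 1.32], [0.18, 2.47], [-1.1, 4.24], [0.23, 1.98], [-2.94, 2.94]. Speed limits (rad/s): [2.57, 2.57, 3.14, 3.14, 3.14, 3.14, 3.14].

### API

Orientations are given as [roll, pitch, yaw] about the fixed x, y, z axes, in that order (R = Rz(yaw) Ry(pitch) Rx(roll)).
In Python, from cell import read_state, cams, order, ctrl gives the robot as it stands.
- The arm moves only by the tool move_arm, never from a script. Its argument "targets" is text: rows parted by semicolons, each of 7 numbers parted by spaces: the gripper's target within -1 to 1 (fully open at 1, half-way at 0, shut at -1), then the shift along the tool's x, y, z in cm, then the turn, a rotation vector about the tool's x, y, z in degrees. A call has 1 to 5 rows; each row shifts and turns the commanded pose from where the row before left it, along the tool's axes as they then stand; what a row does not reach is not made up. A row lasts 1/12 s, in which the tool goes at most 41.7 mm and 7.16 degrees, less where a joint would pass 70% of its speed; a pose out of reach is approached as far as the arm can. A call with a gripper value outside its range is refused whole. The fingers move at their own pace and stop on an object; the grip force is fixed at half the most. Time passes only in rows, so rows that do not move let the fingers close. It gives the time, the measured TCP pose, the force, the opening and the grip force at its end, in the units of the state.
- read_state(): the state, without advancing time (a new reading comes with each control period).
- cams.get_image(name): name is "side" or "top"; returns a dict with "color" (480x640x3 uint8, red, green, blue), "fovy" (degrees; the focal length in pixels is half the picture's height over the tangent of half this angle, whatever the lens; pixels are square), "cx", "cy" (the principal point, pixels), "rvec" (rotation vector, rad) and "tvec" (3), from world to camera coordinates, as OpenCV has them. Camera axes: x right, y down, z forward; pixel columns grow to the right and rows downward; lengths in mm; the calibration is good to about 2 mm. A picture is of the moment at which its call begins. There is no depth.
- order.finish_job(): hands the job in; it is judged then, once.
The state is a dict: "clock": time; "qpos": joint angles; "qd": joint speeds; "tau": joint torques, N m; "eef_pos": TCP position; "tool_rot": TCP orientation; "force": force on the tool from outside, world axes, zero at the start; "torque": the same for the moment, N m; "width": finger opening in mm; "gripper_force": force on a finger pad.
Only numpy, scipy, OpenCV 4.12 (cv2) and the standard library are available. Lean on these libraries where they do the work, as an engineer would, in place of code of your own. Each camera call takes 0.05 s, during which the arm holds its last target. There are 200 camera calls.

## Working session

There is one attempt and no reset: what is moved stays moved. The work goes in short steps, Python scripts to look and compute and a tool call to move; the robot and the scene stay as the last step left them, time stands still between calls to the robot, and variables do not carry over. Pictures are saved under pics/ and viewed, at most 10 in all, crops included, and the job is handed in when it is done.

Besides the shell and the picture viewer there is one more tool, called after "Call:" by a JSON object that holds its "op" and its "data". move_arm: Moves the arm, as the interface text tells. Its arguments: {"type":"object","properties":{"targets":{"type":"string"}},"required":["targets"]}

```bash
mkdir -p pics
python3 - <<'E'
from cell import read_state, cams, order, ctrl
import cv2
for n in("top","side"):
    i=cams.get_image(n); cv2.imwrite(f"pics/{n}0.png",i["color"][:,:,::-1]); print(n,i["fovy"],i["cx"],i["cy"],i["rvec"],i["tvec"])
s=read_state();print(s["clock"],s["eef_pos"],s["tool_rot"],s["force"],ctrl.pinch_z)
E
```

```text
top 55.42112474954794 319.96010423213124 238.98751906854434 [ 2.00998959 -2.22051653  0.22765092] [  62.97560919  565.08946594 1083.03882166]
side 51.342869809933546 320.09687016914256 245.33634082998273 [ 2.20737938 -0.29628536  0.17212572] [-504.39287845  192.79893824 1391.47920619]
0.1 [249.74615626 599.48080679 230.48189423] [-3.13985751e+00  4.93055495e-06  2.74680857e+00] [-0.4304062  -0.18909006 -0.00261359] 18.700000000000003
```

View pics/top0.png

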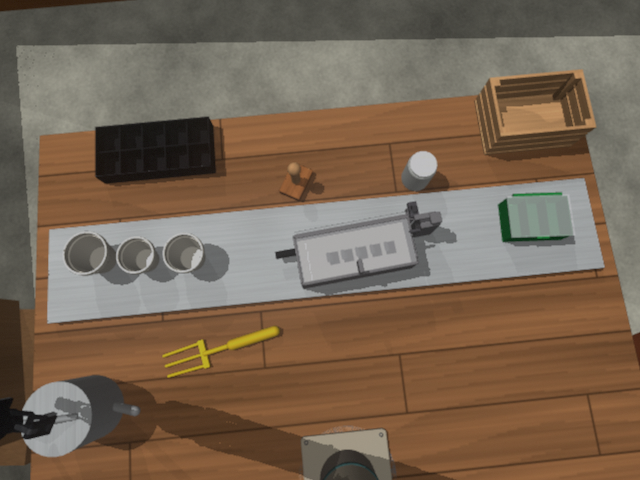

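View pics/side0.png

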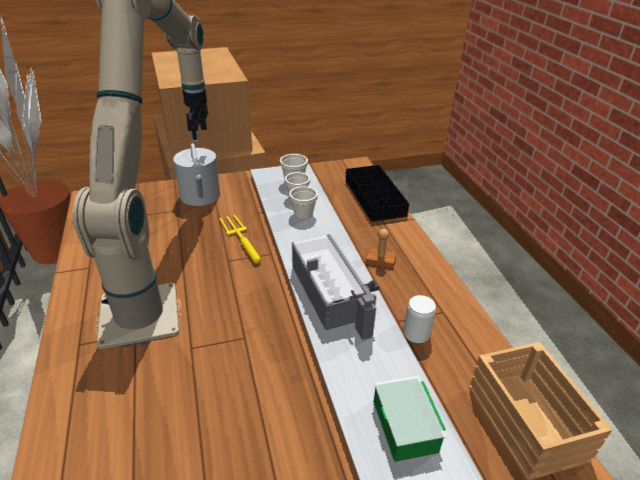

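The top view shows the box at about (355,250) with its tab near (361,267) and the key near (430,217). In the side view the box is at about (330,280). I'll enlarge both.

Run:
```python
import cv2,numpy as np
a=cv2.imread("pics/top0.png")[190:300,265:455]; b=cv2.imread("pics/side0.png")[225:350,280:390]
a=cv2.resize(a,None,fx=4,fy=4,interpolation=cv2.INTER_CUBIC); cv2.imwrite("pics/c1.png",a)
b=cv2.resize(b,None,fx=4.8,fy=4.8,interpolation=cv2.INTER_CUBIC);cv2.imwrite("pics/c2.png",b)
```

```text
(no output)
```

View pics/c1.png

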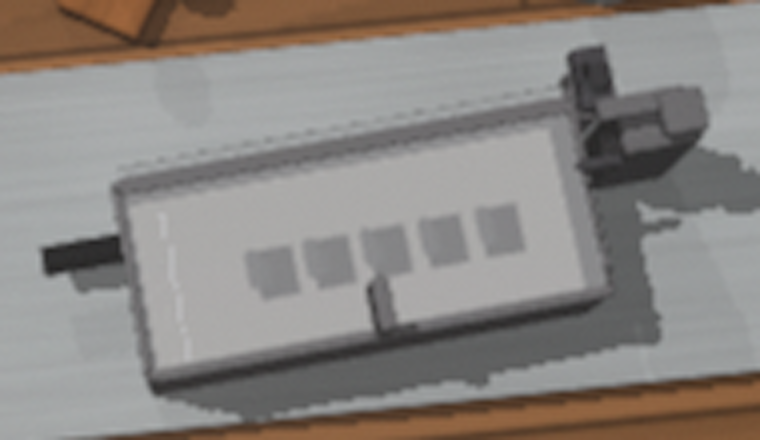

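View pics/c2.png

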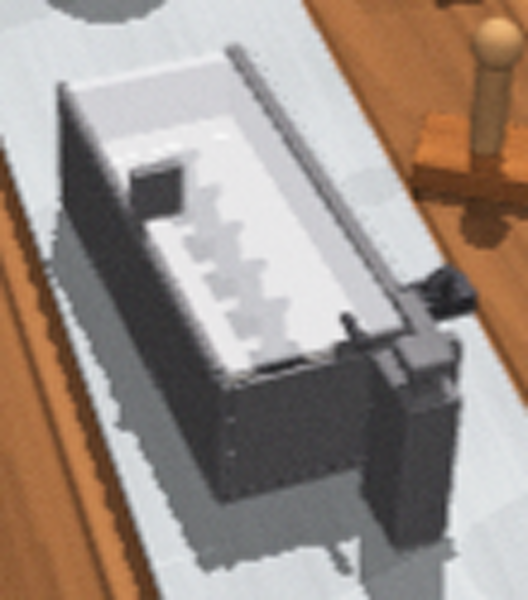

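The top crop shows the rim corners at (118,185), (153,380), (608,293) and (568,98), the key at (683,108) and the tab top at about (377,283). The side crop shows the front corners at (62,85) and (222,378), with the foot at (222,498). I'll fit the pose from these.

```bash
cat > h.py <<'E'
import cv2,numpy as np,json
from scipy.optimize import least_squares
from scipy.spatial.transform import Rotation as R
def K(i): f=240/np.tan(np.radians(i["fovy"]/2)); return np.array([[f,0,i["cx"]],[0,f,i["cy"]],[0,0,1]])
def proj(i,P): return cv2.projectPoints(np.float64(P).reshape(-1,1,3),np.float64(i["rvec"]),np.float64(i["tvec"]),K(i),None)[0].reshape(-1,2)
def w(p,B): x,y,a=p; B=np.atleast_2d(np.float64(B)); c,s=np.cos(a),np.sin(a); return np.c_[x+c*B[:,0]-s*B[:,1],y+s*B[:,0]+c*B[:,1],B[:,2]+30]
E
python3 - <<'E'
from h import *
from cell import cams,read_state
T=cams.get_image("top");S=cams.get_image("side")
t=[([60,140,88],118,185),([-60,140,88],153,380),([-60,-140,88],608,293),([60,-140,88],568,98),([32,-182,135],683,108)]
s=[([-60,140,88],62,85),([-60,-140,88],222,378),([-60,-140,0],222,498),([32,-182,135],425,352)]
tp=np.array([[a/4+265-.4,b/4+190-.4] for _,a,b in t]); sp=np.array([[a/4.8+280-.4,b/4.8+225-.4] for _,a,b in s])
f=lambda p:np.r_[(proj(T,w(p,[q[0] for q in t]))-tp).ravel(),(proj(S,w(p,[q[0] for q in s]))-sp).ravel()]
r=least_squares(f,[600,0,0.1],loss="soft_l1",x_scale=[1,1,.01]);p=r.x;print(p);print(f(p).reshape(-1,2).round(1))
json.dump(list(p),open("p.json","w"))
for n,b in dict(tab=[-45.7,0,112],land=[-5,105,88],end=[-5,-112,88],rel=[32,-182,135]).items(): print(n,w(p,b)[0].round(1))
print("tabtop crop",(proj(T,w(p,[[-60.7,0,130],[-30.7,0,130]]))+.4-[265,190])*4)
st=read_state();print(st["eef_pos"],st["tool_rot"],st["clock"],R.from_euler("xyz",st["tool_rot"]).as_matrix().round(3))
E
```

```text
[ 5.24727418e+02 -7.33284057e+01  8.45748547e-02]
[[-1.5 -1.1]
 [-1.4 -0. ]
 [ 2.8 -0.2]
 [ 1.4 -0.3]
 [-2.8  0.4]
 [-0.6  1.2]
 [ 0.5  3.2]
 [-0.4  2.3]
 [-0.3 -2.6]]
tab [479.2 -77.2 142. ]
land [510.9  30.9 118. ]
end [ 529.2 -185.4  118. ]
rel [ 572. -252.  165.]
tabtop crop [[391.1367944  327.42758993]
 [380.38844026 275.326295  ]]
[249.81845464 599.66646913 230.73305017] [-3.14042325e+00  3.08280617e-06  2.74681438e+00] 0.2 [[-0.923  0.385 -0.   ]
 [ 0.385  0.923 -0.001]
 [-0.    -0.001 -1.   ]]
```

Run:
```python
from h import *
from cell import cams
T=cams.get_image("top"); print({k:(v if k!="color" else v.shape) for k,v in T.items()})
S=cams.get_image("side");p=json.load(open("p.json"))
# overlay
def draw(i,scale,x0,y0,w_,h_,name):
    im=cv2.resize(i["color"][y0:y0+h_,x0:x0+w_,::-1],None,fx=scale,fy=scale,interpolation=cv2.INTER_CUBIC)
    q=lambda B:((proj(i,w(p,B))+.5-[x0,y0])*scale).astype(int)
    for z in(0,88): cv2.polylines(im,[q([[60,140,z],[-60,140,z],[-60,-140,z],[60,-140,z]])],1,(0,0,255),1)
    cv2.polylines(im,[q([[45,-169,135],[19,-169,135],[19,-195,135],[45,-195,135]])],1,(0,255,0),1)
    cv2.polylines(im,[q([[48,-158,108],[16,-158,108],[16,-206,108],[48,-206,108]])],1,(255,255,0),1)
    cv2.polylines(im,[q([[-60.7,0,130],[-30.7,0,130],[-30.7,0,94],[-60.7,0,94]])],1,(255,0,0),1)
    return im
a=draw(T,4,265,190,190,110,0);b=draw(S,4,280,225,110,125,0)
h=max(len(a),len(b)); c=np.zeros((600,800,3),np.uint8)
a=cv2.resize(a,(480,278)); c[:278,:480]=a; b=cv2.resize(b,(320,364)); c[:364,480:800]=b
cv2.imwrite("pics/o1.png",c[:364])
print(proj(T,[[249.8,599.6,230.7]]),proj(S,[[249.8,599.6,230.7]]))
```

```text
{'color': (480, 640, 3), 'fovy': 55.42112474954794, 'cx': 319.96010423213124, 'cy': 238.98751906854434, 'rvec': array([ 2.00998959, -2.22051653,  0.22765092]), 'tvec': array([  62.97560919,  565.08946594, 1083.03882166])}
[[ 35.10110065 408.85863508]] [[200.41510572 137.75350174]]
```

View pics/o1.png

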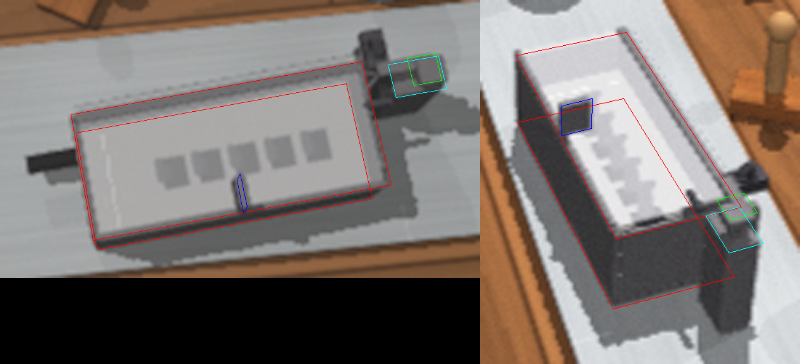

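The overlay matches the box, tab and key to within a few mm, with the tab at about (479,-77,142). Next I'll travel to above it.

Call:
{"op": "move_arm", "data": {"targets": "1 -2.36 -2.68 0 0 0 0;1 -2.36 -2.68 0 0 0 0;1 -2.36 -2.68 0 0 0 0;1 -2.36 -2.68 0 0 0 0;1 -2.36 -2.68 0 0 0 0"}}

```text
clock: 0.72
eef_pos: [307.7, 429.3, 231.3]
tool_rot: [3.141, 0.0, 2.747]
force: [0.5, 0.1, 0.5]
width: 85.4
gripper_force: 0.0
```

Call:
{"op": "move_arm", "data": {"targets": "1 -2.36 -2.68 0 0 0 0;1 -2.36 -2.68 0 0 0 0;1 -2.36 -2.68 0 0 0 0;1 -2.36 -2.68 0 0 0 0;1 -2.36 -2.68 0 0 0 0"}}

```text
clock: 1.13
eef_pos: [365.1, 260.3, 231.5]
tool_rot: [3.141, 0.0, 2.747]
force: [1.1, 0.3, -0.1]
width: 85.3
gripper_force: 0.0
```

Call:
{"op": "move_arm", "data": {"targets": "1 -2.36 -2.68 0 0 0 0;1 -2.36 -2.68 0 0 0 0;1 -2.36 -2.68 0 0 0 0;1 -2.36 -2.68 0 0 0 0;1 -2.36 -2.68 0 0 0 0"}}

```text
clock: 1.55
eef_pos: [422.5, 91.1, 231.6]
tool_rot: [3.141, 0.001, 2.747]
force: [0.5, 0.1, -0.2]
width: 85.5
gripper_force: 0.0
```

Call:
{"op": "move_arm", "data": {"targets": "1 -2.36 -2.68 0 0 0 0;1 -2.36 -2.68 0 0 0 0;1 -2.36 -2.68 0 0 0 0;1 -2.36 -2.68 0 0 0 0;1 -2.36 -2.68 0 0 0 0"}}

```text
clock: 1.97
eef_pos: [479.9, -78.1, 231.5]
tool_rot: [3.141, 0.0, 2.747]
force: [0.6, 0.4, -0.1]
width: 85.2
gripper_force: 0.0
```

Call:
{"op": "move_arm", "data": {"targets": "1 0 0 0 0 0 -6.85;1 0 0 0 0 0 -6.85;1 0 0 0 0 0 -6.85;1 0 0 0 0 0 -6.85;1 0 0 0 0 0 0"}}

```text
clock: 2.38
eef_pos: [479.5, -76.5, 231.4]
tool_rot: [3.141, 0.0, -3.056]
force: [0.0, 0.6, -0.2]
width: 85.2
gripper_force: 0.0
```

Call:
{"op": "move_arm", "data": {"targets": "1 0 0 2.5 0 0 0;1 0 0 2.5 0 0 0;1 0 0 2.5 0 0 0;1 0 0 2.4 0 0 0;1 0 0 0 0 0 0"}}

```text
clock: 2.8
eef_pos: [476.7, -75.9, 128.9]
tool_rot: [3.14, -0.007, -3.061]
force: [-0.3, 0.3, -0.2]
width: 85.3
gripper_force: 0.0
```

Run:
```python
from h import *
from cell import cams
S=cams.get_image("side");T=cams.get_image("top")
b=cv2.resize(S["color"][190:340,270:400,::-1],None,fx=3.6,fy=3.6,interpolation=cv2.INTER_CUBIC)
a=cv2.resize(T["color"][205:305,310:410,::-1],(320,320),interpolation=cv2.INTER_CUBIC)
c=np.zeros((540,790,3),np.uint8);c[:,:468]=b;c[:320,470:]=a;cv2.imwrite("pics/g1.png",c)
```

```text
(no output)
```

View pics/g1.png

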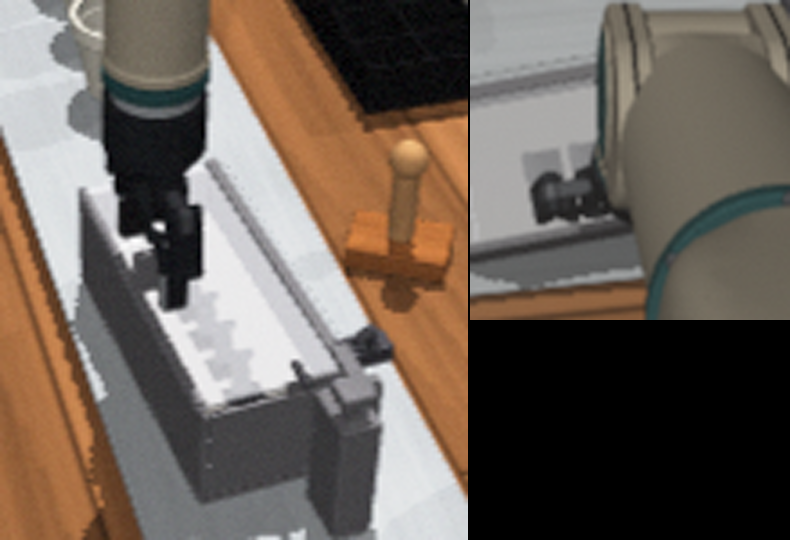

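The view shows the tab at (148,262) in the crop, between the open fingers. I'll raise 2 mm and close.

Call:
{"op": "move_arm", "data": {"targets": "-1 0 0 -0.2 0 0 0;-1 0 0 0 0 0 0;-1 0 0 0 0 0 0;-1 0 0 0 0 0 0;-1 0 0 0 0 0 0"}}

```text
clock: 3.32
eef_pos: [479.9, -76.4, 135.0]
tool_rot: [-3.141, 0.001, -3.058]
force: [0.5, -0.5, -0.2]
width: 25.6
gripper_force: 0.0
```

Call:
{"op": "move_arm", "data": {"targets": "-1 0 0 0 0 0 0;-1 0 0 0 0 0 0;-1 0 0 0 0 0 0;-1 0 0 0 0 0 0;-1 0 0 0 0 0 0"}}

```text
clock: 3.73
eef_pos: [479.4, -74.4, 134.5]
tool_rot: [3.14, -0.0, -3.056]
force: [-1.4, 4.4, 4.1]
width: 9.1
gripper_force: 60.4
```

Run:
```python
from h import *
from cell import read_state
p=json.load(open("p.json"));s=read_state();e=s["eef_pos"];print(e,s["force"],s["width"],s["tool_rot"])
c,q=np.cos(p[2]),np.sin(p[2]);d=e[:2]-np.array(p[:2]);bx=c*d[0]+q*d[1];by=-q*d[0]+c*d[1];bz=e[2]-30+18.7;print("grasp box",bx,by,bz)
r=np.hypot(60-bx,bz-90);f0=np.arctan2(bz-90,60-bx);t=np.linspace(0,1.44,16)+f0
P=np.c_[60-r*np.cos(t),90+r*np.sin(t)];D=np.diff(P,axis=0)/10;print(r,f0);print(np.c_[-D[:,0],-D[:,1]].round(2))
```

```text
[479.4054095  -74.39657806 134.52301198] [-1.43124864  4.35805475  4.10880255] 9.089463294678824 [ 3.13962230e+00 -1.22465090e-04 -3.05640146e+00]
grasp box -45.25024575738192 2.764179918791939 123.22301197689522
110.36930169574424 0.30575870958672885
[[-0.37 -0.99]
 [-0.46 -0.95]
 [-0.55 -0.91]
 [-0.63 -0.85]
 [-0.71 -0.78]
 [-0.78 -0.71]
 [-0.85 -0.63]
 [-0.91 -0.55]
 [-0.95 -0.46]
 [-0.99 -0.37]
 [-1.02 -0.27]
 [-1.05 -0.17]
 [-1.06 -0.07]
 [-1.06  0.03]
 [-1.05  0.13]]
```

Call:
{"op": "move_arm", "data": {"targets": "-1 -0.37 0 -0.99 0 0 0;-1 -0.46 0 -0.95 0 0 0;-1 -0.55 0 -0.91 0 0 0;-1 -0.63 0 -0.85 0 0 0;-1 -0.71 0 -0.78 0 0 0"}}

```text
clock: 4.15
eef_pos: [503.9, -72.2, 177.8]
tool_rot: [3.139, -0.007, -3.057]
force: [-1.3, 3.7, -10.9]
width: 8.8
gripper_force: 58.3
```

Call:
{"op": "move_arm", "data": {"targets": "-1 -0.78 0 -0.71 0 0 0;-1 -0.85 0 -0.63 0 0 0;-1 -0.91 0 -0.55 0 0 0;-1 -0.95 0 -0.46 0 0 0;-1 0 0 0 0 0 0"}}

```text
clock: 4.57
eef_pos: [538.4, -69.2, 201.7]
tool_rot: [3.139, -0.008, -3.057]
force: [-5.3, 3.4, 0.2]
width: 8.8
gripper_force: 58.8
```

Forces are low and the cover is following. I'll continue to about 1.44.

Call:
{"op": "move_arm", "data": {"targets": "-1 -0.99 0 -0.37 0 0 0;-1 -1.02 0 -0.27 0 0 0;-1 -1.05 0 -0.17 0 0 0;-1 -1.06 0 -0.07 0 0 0;-1 0 0 0 0 0 0"}}

```text
clock: 4.98
eef_pos: [580.0, -65.5, 210.4]
tool_rot: [3.138, -0.007, -3.057]
force: [-4.7, 3.6, 4.2]
width: 8.5
gripper_force: 62.0
```

Call:
{"op": "move_arm", "data": {"targets": "-1 -1.06 0 0.03 0 0 0;-1 -1.05 0 0.13 0 0 0;-1 0 0 0 0 0 0;-1 0 0 0 0 0 0"}}

```text
clock: 5.32
eef_pos: [601.6, -63.6, 208.8]
tool_rot: [3.138, -0.005, -3.057]
force: [-1.1, 4.6, -2.6]
width: 8.5
gripper_force: 61.7
```

Run:
```python
from h import *
from cell import read_state
p=json.load(open("p.json"));s=read_state();e=s["eef_pos"];print(e,s["force"],s["width"],s["tool_rot"])
c,q=np.cos(p[2]),np.sin(p[2]);d=e[:2]-np.array(p[:2]);bx=c*d[0]+q*d[1];by=-q*d[0]+c*d[1];bz=e[2]-30+18.7;print("grasp box",bx,by,bz)
print(np.hypot(60-bx,bz-90),np.arctan2(bz-90,60-bx)-.306)
```

```text
[601.63263135 -63.61467754 208.75381426] [-1.14361732  4.60164917 -2.55000075] 8.536628067863141 [ 3.13832964 -0.00487976 -3.05697742]
grasp box 77.4508876501229 3.182512207061456 197.45381425752208
108.86163547488742 1.4257943224938971
```

Call:
{"op": "move_arm", "data": {"targets": "-1 -0.45 0 0.1 0 0 0;-1 -0.35 0 0.08 0 0 0;-1 0 0 0 0 0 0"}}

```text
clock: 5.57
eef_pos: [608.9, -62.9, 207.2]
tool_rot: [3.138, -0.006, -3.057]
force: [-4.6, 4.1, 4.4]
width: 9.2
gripper_force: 62.1
```

Call:
{"op": "move_arm", "data": {"targets": "-1 0.4 0 -0.08 0 0 0;-1 0.4 0 -0.1 0 0 0;-1 0.3 0 -0.05 0 0 0;-1 0 0 0 0 0 0"}}

```text
clock: 5.9
eef_pos: [601.6, -63.6, 208.6]
tool_rot: [3.139, 0.003, -3.057]
force: [5.8, 6.0, -14.6]
width: 8.8
gripper_force: 59.0
```

Pulling back now meets resistance, so the stay seems locked. I'll open and lift clear.

Call:
{"op": "move_arm", "data": {"targets": "1 0 0 0 0 0 0;1 0 0 0 0 0 0;1 0 0 0 0 0 0;1 0 0 0 0 0 0;1 0 0 0 0 0 0"}}

```text
clock: 6.32
eef_pos: [600.6, -66.9, 210.7]
tool_rot: [-3.141, 0.001, -3.059]
force: [-0.4, 0.5, -0.1]
width: 68.9
gripper_force: 0.0
```

Call:
{"op": "move_arm", "data": {"targets": "1 0 0 -3 0 0 0;1 0 0 -3 0 0 0;1 0 0 -3 0 0 0;1 0 0 0 0 0 0;1 0 0 0 0 0 0"}}

```text
clock: 6.73
eef_pos: [601.6, -66.6, 302.6]
tool_rot: [-3.141, 0.005, -3.059]
force: [0.1, 0.1, -2.0]
width: 84.9
gripper_force: 0.0
```

Run:
```python
from h import *
from cell import cams,read_state
S=cams.get_image("side");T=cams.get_image("top")
b=cv2.resize(S["color"][150:350,250:420,::-1],None,fx=2.7,fy=2.7,interpolation=cv2.INTER_CUBIC)
cv2.imwrite("pics/g2.png",b);print(read_state()["eef_pos"],read_state()["force"])
```

```text
[599.86541921 -66.35036839 299.80627151] [ 0.45212291 -0.63647138 -0.22380827]
```

View pics/g2.png

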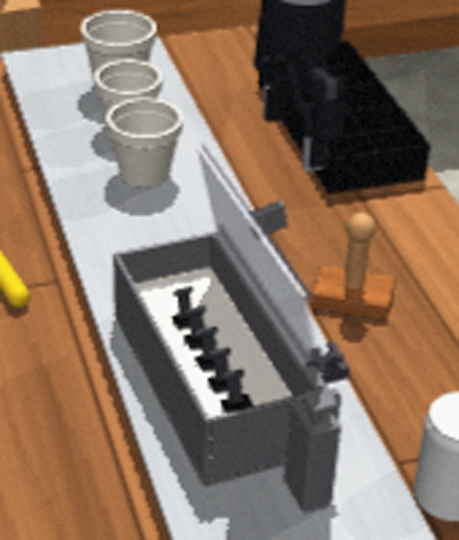

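The cover stands up on its own and the levers are standing. Next I'll move above the landing point, shut the fingers and tilt 15° away from the cover.

Call:
{"op": "move_arm", "data": {"targets": "-1 2 2.67 0 0 0 0;-1 2 2.67 0 0 0 0;-1 2 2.67 0 0 0 0;-1 2 2.67 0 0 0 0;-1 0 0 0 0 -5 0"}}

```text
clock: 7.25
eef_pos: [509.7, 39.8, 298.5]
tool_rot: [3.138, 0.084, -3.051]
force: [-0.2, -0.1, -0.3]
width: 25.5
gripper_force: 0.0
```

Call:
{"op": "move_arm", "data": {"targets": "-1 0 0 0 0 -5 0;-1 0 0 0 0 -5 0;-1 0.9 0 3.38 0 0 0;-1 0.9 0 3.38 0 0 0;-1 0.9 0 3.38 0 0 0"}}

```text
clock: 7.67
eef_pos: [511.1, 33.5, 194.3]
tool_rot: [3.142, 0.262, -3.058]
force: [-0.1, -0.3, -0.6]
width: 0.0
gripper_force: 0.0
```

Call:
{"op": "move_arm", "data": {"targets": "-1 0.9 0 3.38 0 0 0;-1 0.4 0 1.5 0 0 0;-1 0 0 0 0 0 0;-1 0 0 0 0 0 0;-1 0 0 0 0 0 0"}}

```text
clock: 8.08
eef_pos: [512.5, 30.8, 158.7]
tool_rot: [-3.134, 0.259, -3.059]
force: [1.0, 0.5, 1.1]
width: -0.0
gripper_force: 0.0
```

Run:
```python
from h import *
from cell import read_state
p=json.load(open("p.json"));p[1]+=2.5;json.dump(p,open("p.json","w"));s=read_state();e=s["eef_pos"];print(e,s["force"],s["width"],s["tool_rot"])
c,q=np.cos(p[2]),np.sin(p[2]);d=e[:2]-np.array(p[:2]);print("box",c*d[0]+q*d[1],-q*d[0]+c*d[1])
print(R.from_euler("xyz",s["tool_rot"]).as_matrix().round(3))
```

```text
[512.45785205  30.8374421  158.7226588 ] [0.9907283  0.51603188 1.0773511 ] -0.03450847939216281 [-3.13418483  0.25906811 -3.05923379]
box -3.637582996573741 102.33892146815136
[[-0.963 -0.08   0.256]
 [-0.08   0.997  0.014]
 [-0.256 -0.007 -0.967]]
```

Call:
{"op": "move_arm", "data": {"targets": "-1 0.39 0.1 1.45 0 0 0;-1 0.39 0.1 1.45 0 0 0;-1 0.39 0.1 1.45 0 0 0;-1 0.26 0 0.97 0 0 0;-1 0 0 0 0 0 0"}}

```text
clock: 8.5
eef_pos: [510.4, 30.5, 115.9]
tool_rot: [-3.128, 0.253, -3.057]
force: [0.2, -0.1, -0.0]
width: 0.1
gripper_force: 0.0
```

Call:
{"op": "move_arm", "data": {"targets": "-1 0.08 0 0.3 0 0 0;-1 0.08 0 0.3 0 0 0;-1 0.08 0 0.3 0 0 0;-1 0 0 0 0 0 0"}}

```text
clock: 8.83
eef_pos: [511.2, 30.6, 107.9]
tool_rot: [-3.128, 0.255, -3.058]
force: [-0.3, -0.9, 0.8]
width: -0.0
gripper_force: 0.0
```

```bash
python3 -c "
from cell import read_state
s=read_state();print(s['qpos'],s['eef_pos'],s['force'])"
```

```text
[ 0.11144318  0.58373558 -0.34673973  2.24184007  1.20989194  0.23635511
  0.32391105] [511.16501194  30.59431637 107.85046576] [-0.27078781 -0.9001507   0.78261712]
```

Call:
{"op": "move_arm", "data": {"targets": "-1 0.08 0 0.3 0 0 0;-1 0.08 0 0.3 0 0 0;-1 0.08 0 0.3 0 0 0;-1 0.08 0 0.3 0 0 0;-1 0 0 0 0 0 0"}}

```text
clock: 9.25
eef_pos: [511.0, 30.5, 95.2]
tool_rot: [-3.128, 0.255, -3.058]
force: [0.3, 0.1, 0.1]
width: 0.4
gripper_force: 0.0
```

Joint 6 is near its lower limit, so I'll ease the tilt to 10° before going on.

Call:
{"op": "move_arm", "data": {"targets": "-1 0 0 0 0 2.5 0;-1 0 0 0 0 2.5 0;-1 0.05 0 0.3 0 0 0;-1 0.05 0 0.3 0 0 0;-1 0 0 0 0 0 0"}}

```text
clock: 9.67
eef_pos: [511.0, 29.3, 88.1]
tool_rot: [-3.126, 0.179, -3.059]
force: [0.1, 0.3, 0.6]
width: 0.2
gripper_force: 0.0
```

```bash
python3 -c "
from cell import read_state
s=read_state();print(s['qpos'],s['eef_pos'],s['force'])"
```

```text
[ 0.20041254  0.65438154 -0.47909742  2.1819566   1.07734823  0.35926378
  0.46678154] [511.03263337  29.28736719  88.06133923] [0.11156477 0.26650552 0.5812556 ]
```

Call:
{"op": "move_arm", "data": {"targets": "-1 0.05 0 0.3 0 0 0;-1 0.05 0 0.3 0 0 0;-1 0 0 0 0 0 0"}}

```text
clock: 9.92
eef_pos: [510.9, 29.8, 81.8]
tool_rot: [-3.126, 0.179, -3.058]
force: [-0.6, 0.3, -0.6]
width: 0.1
gripper_force: 0.0
```

Call:
{"op": "move_arm", "data": {"targets": "-1 0.05 0 0.3 0 0 0;-1 0.05 0 0.3 0 0 0;-1 0 0 0 0 0 0"}}

```text
clock: 10.17
eef_pos: [511.8, 30.0, 76.9]
tool_rot: [-3.126, 0.181, -3.058]
force: [-3.2, -0.6, 10.3]
width: -0.2
gripper_force: 5.3
```

Call:
{"op": "move_arm", "data": {"targets": "-1 0.05 0 0.3 0 0 0;-1 0 0 0 0 0 0"}}

```text
clock: 10.33
eef_pos: [511.9, 30.0, 76.4]
tool_rot: [-3.124, 0.184, -3.057]
force: [-13.1, -2.6, 43.6]
width: 0.1
gripper_force: 21.2
```

Call:
{"op": "move_arm", "data": {"targets": "-1 0.05 0 0.3 0 0 0;-1 0 0 0 0 0 0"}}

```text
clock: 10.5
eef_pos: [512.0, 30.0, 76.0]
tool_rot: [-3.122, 0.187, -3.056]
force: [-24.9, -3.0, 76.7]
width: -0.1
gripper_force: 38.4
```

The deck touches at TCP z≈77, so I'll sweep at TCP z≈104.5.

Call:
{"op": "move_arm", "data": {"targets": "-1 -0.3 0 -1.7 0 0 0;-1 -0.3 0 -1.6 0 0 0;-1 0 0 0 0 0 0;-1 0 0 0 0 0 0"}}

```text
clock: 10.83
eef_pos: [512.4, 30.0, 104.2]
tool_rot: [-3.127, 0.181, -3.06]
force: [-0.5, 0.6, -0.1]
width: -0.2
gripper_force: 0.0
```

Run:
```python
from h import *
from cell import read_state
p=json.load(open("p.json"));s=read_state();e=s["eef_pos"];print(e,s["force"],s["qpos"])
r=R.from_euler("xyz",s["tool_rot"]).as_matrix()
t=w(p,[-5,-112,0])[0];t[2]=104.5
print("d to row_end in tool cm",(r.T@(t-e)/10).round(2), "up1cm",(r.T@[0,0,1]).round(3))
```

```text
[512.35441937  30.02029249 104.1952027 ] [-0.51599451  0.59982213 -0.09039232] [ 0.24359561  0.63345947 -0.54206219  2.16929599  1.01833877  0.40566988
  0.52381447]
d to row_end in tool cm [  0.05 -21.35   0.27] up1cm [-0.18  -0.014 -0.984]
```

Call:
{"op": "move_arm", "data": {"targets": "-1 0 -0.9 0.01 0 0 0;-1 0 -0.9 0.01 0 0 0;-1 0 -0.9 0.01 0 0 0;-1 0 -0.9 0.01 0 0 0;-1 0 -0.9 0.01 0 0 0"}}

```text
clock: 11.25
eef_pos: [515.3, -16.2, 103.3]
tool_rot: [-3.126, 0.179, -3.06]
force: [0.3, -0.1, -0.1]
width: -0.0
gripper_force: 0.0
```

Call:
{"op": "move_arm", "data": {"targets": "-1 0 -0.9 0.01 0 0 0;-1 0 -0.9 0.01 0 0 0;-1 0 -0.9 0.01 0 0 0;-1 0 -0.9 0.01 0 0 0;-1 0 -0.9 0.01 0 0 0"}}

```text
clock: 11.67
eef_pos: [519.0, -60.8, 103.8]
tool_rot: [-3.127, 0.179, -3.06]
force: [0.9, -0.5, -0.4]
width: 0.0
gripper_force: 0.0
```

Call:
{"op": "move_arm", "data": {"targets": "-1 0 -0.9 0.01 0 0 0;-1 0 -0.9 0.01 0 0 0;-1 0 -0.9 0.01 0 0 0;-1 0 -0.9 0.01 0 0 0;-1 0 -0.9 0.01 0 0 0"}}

```text
clock: 12.08
eef_pos: [522.9, -105.1, 104.2]
tool_rot: [-3.127, 0.18, -3.059]
force: [-4.3, 3.2, 11.7]
width: 0.1
gripper_force: 7.6
```

Call:
{"op": "move_arm", "data": {"targets": "-1 0 -0.9 0.01 0 0 0;-1 0 -0.9 0.01 0 0 0;-1 0 -0.9 0.01 0 0 0;-1 0 -0.9 0.01 0 0 0;-1 0 -0.9 0.01 0 0 0"}}

```text
clock: 12.5
eef_pos: [526.8, -149.8, 104.7]
tool_rot: [-3.127, 0.18, -3.059]
force: [-0.1, -0.5, 2.8]
width: -0.1
gripper_force: 1.0
```

Call:
{"op": "move_arm", "data": {"targets": "-1 0 -0.9 0.01 0 0 0;-1 0 -0.9 0.01 0 0 0;-1 0 -0.9 0.01 0 0 0;-1 0 -0.6 0.01 0 0 0;-1 0 0 0 0 0 0"}}

```text
clock: 12.92
eef_pos: [528.9, -184.1, 104.0]
tool_rot: [-3.126, 0.179, -3.062]
force: [-0.1, -0.8, 0.2]
width: -0.3
gripper_force: 0.0
```

Run:
```python
from h import *
from cell import read_state,cams
S=cams.get_image("side")
b=cv2.resize(S["color"][150:350,250:420,::-1],None,fx=2.7,fy=2.7,interpolation=cv2.INTER_CUBIC)
cv2.imwrite("pics/g3.png",b)
s=read_state();print(s["eef_pos"],s["force"],s["qpos"])
```

```text
[ 529.0306397  -182.93248421  104.1746985 ] [-0.76804937  1.10885054 -0.50080837] [ 0.77200432  0.71894111 -0.69292336  2.03400202  0.90959987  0.50173325
  1.09514697]
```

View pics/g3.png

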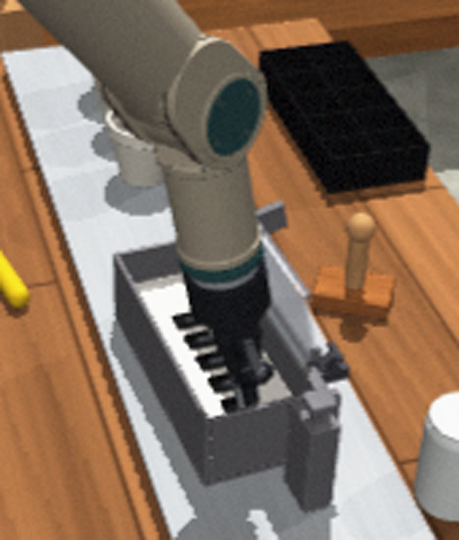

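All five levers seem to lie to the right. I'll lift out and straighten up.

Call:
{"op": "move_arm", "data": {"targets": "-1 -0.59 0 -3.25 0 0 0;-1 -0.59 0 -3.25 0 0 0;-1 -0.59 0 -3.25 0 0 0;-1 -0.59 0 -3.25 0 0 0;-1 -0.59 0 -3.25 0 0 0"}}

```text
clock: 13.38
eef_pos: [528.7, -178.5, 271.1]
tool_rot: [-3.127, 0.179, -3.057]
force: [1.9, -1.0, -0.5]
width: 0.2
gripper_force: 0.0
```

Call:
{"op": "move_arm", "data": {"targets": "-1 0 0 0 0 5 0;-1 0 0 0 0 5 0;-1 0 0 0 -5 0 0;-1 0 0 0 0 0 0"}}

```text
clock: 13.72
eef_pos: [530.5, -180.5, 269.0]
tool_rot: [3.067, 0.005, -3.063]
force: [0.3, -1.9, -0.4]
width: 0.3
gripper_force: 0.0
```

Run:
```python
from h import *
from cell import read_state,cams
p=json.load(open("p.json"))
S=cams.get_image("side")
b=cv2.resize(S["color"][200:350,270:400,::-1],None,fx=4,fy=4,interpolation=cv2.INTER_CUBIC)
q=lambda B:((proj(S,w(p,B))+.5-[270,200])*4).astype(int)
cv2.imwrite("pics/g4.png",b)
s=read_state();e=s["eef_pos"];print(e,s["force"],s["tool_rot"])
r=R.from_euler("xyz",s["tool_rot"]).as_matrix()
t=np.array([572,-251,190.]);print("tool cm",(r.T@(t-e)/10).round(2),"down1",(r.T@[0,0,-1]).round(3))
print(q([[32,-182,135]]))
```

```text
[ 529.19043742 -180.69364536  268.63651136] [-1.20775028  0.15698173 -0.04228351] [ 3.06894577  0.0041419  -3.06358747]
tool cm [-3.69 -7.9   7.33] down1 [ 0.004 -0.073  0.997]
[[391 380]]
```

View pics/g4.png

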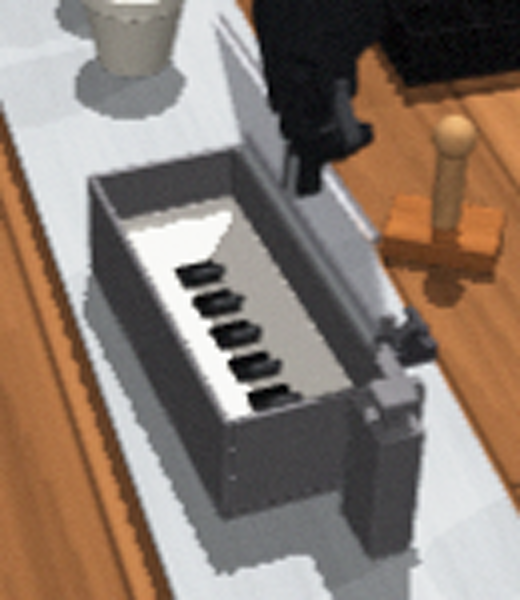

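All five levers lie over. The key top is at about (397,385), within 4 mm of the estimate, so I'll go above it.

Call:
{"op": "move_arm", "data": {"targets": "-1 -1.2 -2.6 0 0 0 0;-1 -1.2 -2.6 0 0 0 0;-1 -1.3 -2.4 0 0 0 0;-1 0 -0.2 2.6 0 0 0;-1 0 -0.2 2.6 0 0 0"}}

```text
clock: 14.18
eef_pos: [572.9, -254.0, 212.1]
tool_rot: [3.072, 0.008, -3.065]
force: [-0.2, 0.4, -0.9]
width: 0.0
gripper_force: 0.0
```

Call:
{"op": "move_arm", "data": {"targets": "-1 0 -0.15 2 0 0 0;-1 0 0 0 0 0 0;-1 0 0 0 0 0 0"}}

```text
clock: 14.43
eef_pos: [571.2, -252.0, 191.5]
tool_rot: [3.069, 0.003, -3.061]
force: [1.1, 0.6, 0.3]
width: 0.1
gripper_force: 0.0
```

Call:
{"op": "move_arm", "data": {"targets": "-1 0 -0.07 1 0 0 0;-1 0 -0.07 1 0 0 0;-1 0 -0.04 0.5 0 0 0;-1 0 0 0 0 0 0"}}

```text
clock: 14.77
eef_pos: [571.9, -252.5, 166.1]
tool_rot: [3.069, 0.004, -3.062]
force: [0.1, 0.4, 0.3]
width: 0.3
gripper_force: 0.0
```

Call:
{"op": "move_arm", "data": {"targets": "-1 0 -0.02 0.3 0 0 0;-1 0 -0.02 0.3 0 0 0;-1 0 -0.02 0.3 0 0 0;-1 0 0 0 0 0 0"}}

```text
clock: 15.1
eef_pos: [572.7, -252.5, 158.0]
tool_rot: [3.069, 0.005, -3.062]
force: [-1.3, -0.5, 4.9]
width: 0.3
gripper_force: 2.3
```

Key contact at 4.9 N. I'll press to the bottom.

Call:
{"op": "move_arm", "data": {"targets": "-1 0 -0.02 0.3 0 0 0;-1 0 -0.01 0.2 0 0 0;-1 0 -0.01 0.1 0 0 0;-1 0 0 0 0 0 0;-1 0 0 0 0 0 0"}}

```text
clock: 15.52
eef_pos: [572.8, -252.6, 154.2]
tool_rot: [3.07, 0.006, -3.062]
force: [-6.0, -0.6, 15.8]
width: 0.0
gripper_force: 7.6
```

Run:
```python
from h import *
from cell import read_state,cams
S=cams.get_image("side");cv2.imwrite("pics/k1.png",S["color"][:,:,::-1])
a=cv2.imread("pics/k1.png").astype(int);b=cv2.imread("pics/side0.png").astype(int)
d=np.abs(a-b).sum(2)>60
# region behind hinge where raised cover shows vs shut cover state
print(d[240:300,300:360].mean(), read_state()["eef_pos"],read_state()["force"])
```

```text
0.7125 [ 572.74454043 -252.59124657  154.2218223 ] [-5.05622866 -0.31282794 15.59984204]
```

Bottomed out at 15.8 N. I'll hold briefly, then lift off.

Call:
{"op": "move_arm", "data": {"targets": "-1 0 0 0 0 0 0;-1 0 0 0 0 0 0;-1 0 0 0 0 0 0;-1 0 0 0 0 0 0;-1 0 0 0 0 0 0"}}

```text
clock: 15.98
eef_pos: [572.8, -252.6, 154.2]
tool_rot: [3.07, 0.006, -3.062]
force: [-4.5, -0.7, 14.9]
width: -0.3
gripper_force: 7.5
```

Call:
{"op": "move_arm", "data": {"targets": "-1 0 0.1 -1.5 0 0 0;-1 0 0.15 -2.5 0 0 0;-1 0 0.2 -3 0 0 0;-1 0 0.2 -3 0 0 0;-1 0 0.2 -3 0 0 0"}}

```text
clock: 16.4
eef_pos: [571.9, -253.3, 283.3]
tool_rot: [3.068, 0.005, -3.061]
force: [0.2, -0.6, -0.8]
width: -0.1
gripper_force: 0.0
```

Call:
{"op": "move_arm", "data": {"targets": "-1 0 0 0 0 0 0;-1 0 0 0 0 0 0;-1 0 0 0 0 0 0;-1 0 0 0 0 0 0;-1 0 0 0 0 0 0"}}

```text
clock: 16.82
eef_pos: [571.2, -253.5, 280.7]
tool_rot: [3.068, 0.003, -3.062]
force: [0.2, -0.1, -0.4]
width: -0.1
gripper_force: 0.0
```

Call:
{"op": "move_arm", "data": {"targets": "-1 0 0 0 0 0 0;-1 0 0 0 0 0 0;-1 0 0 0 0 0 0;-1 0 0 0 0 0 0;-1 0 0 0 0 0 0"}}

```text
clock: 17.23
eef_pos: [572.0, -253.4, 282.1]
tool_rot: [3.069, 0.005, -3.062]
force: [-0.2, 0.2, -0.2]
width: 0.1
gripper_force: 0.0
```

Run:
```python
from h import *
from cell import read_state,cams
S=cams.get_image("side");b=cv2.resize(S["color"][150:350,250:420,::-1],None,fx=2.7,fy=2.7,interpolation=cv2.INTER_CUBIC)
cv2.imwrite("pics/k2.png",b);print(read_state()["eef_pos"],read_state()["force"])
```

```text
[ 571.9962412  -253.40870085  282.1847139 ] [ 0.3254617   0.17027532 -0.60912478]
```

View pics/k2.png

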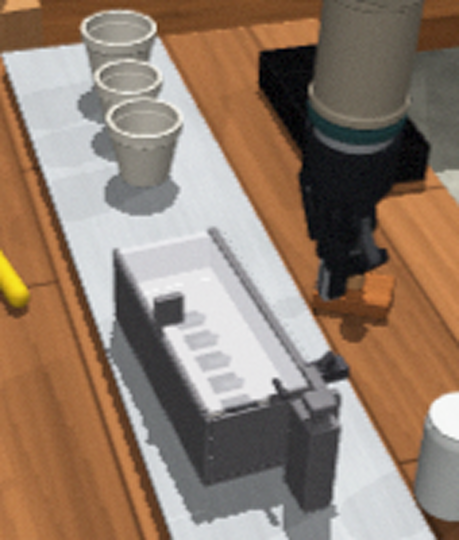

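The cover is down, with its tab back at its starting pixel (312,264). The levers are off and the arm is clear, so I'll hand it in.

```bash
python3 -c "
from cell import order
print(order.finish_job())"
```

```text
the job is handed in; nothing more can be done
None
```

The job is handed in: the cover was raised and locked on its stay, all five levers were swept to off, and the release key brought the cover down shut. I saw no bystander moved in the pictures, though I did not measure them, and the hand-in gave no verdict back.

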